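# Clamp a closed tub in the leak-test fixture

### The job

Get the closed tub clamped in the green leak-test fixture: take the loose steel clamp plate by its black grip, thread its brass eye over the tall guide rod and lower it, level, down the rod onto the lid. The rod leans a little and the eye fits it closely, so follow the rod by feel and never force the plate or let it drop. Then press the plate down gently against the sprung cup until both spring catches have snapped over its ears, let go, and leave the things round about where they are.

Things in the scene. Friction and masses are not known exactly. Their poses are not given: they have to be found in the camera images.
- clamp_base: Green base of the leak-test fixture, fixed to the table, 136 (its x) by 190 (y) by 14 mm. Origin at table height on the axis of the sprung cup; z up; +y points from the cup to the guide rod, whose foot is at y = +90 mm. A closed pink tub stands in the cup. Two spring catches stand up at x = -70 (front) and +70 mm (back), 130 mm high, with flared red tabs out to 76 mm.
- guide_rod: Steel guide rod, 14 mm thick; the last 23 mm are a bullet nose, top 215 mm above the table. Origin: middle of its foot, 14 mm above the table. It is bent over about 1.9 degrees to a side that differs each time and cannot be read from this frame's axes: the nose stands 6 to 7 mm off the foot, at lid height about 3 mm. Rigid.
- clamp_plate: Loose clamp plate, 0.28 to 0.52 kg: bright steel, 10 mm thick, 52 mm wide, along its y from -50 to +82 mm, ears 30 mm wide out to x = -60 and +60 mm, brass eye at y = +90 mm, black grip on top. Origin: middle of the flat underside, between the ears; z up. Starts flat on the table. Home: origin above the base's origin, its y along the base's y.
- plate_grip (a point): Centre of the plate's black grip, 68 mm above the underside, straight over the plate's origin. A flat-sided bar 16 mm thick (plate's x), 78 mm long (plate's y), 26 mm high, on two pillars 45 mm above the plate's upper face: taken from above, fingers closing along the plate's x.
- plate_eye (a point): Centre of the lower mouth of the brass eye of the clamp plate (y = +90 mm, z = 0 of the plate). The bore is upright, 16.4 mm wide (2.4 mm wider than the rod) and 32 mm long; the eye is 29 mm wide outside.
- clamped_lid: Pink lid of the tub in the fixture, 98 mm wide, 16 mm high, fast on the tub. Origin: middle of its underside, 77 mm above the table (its top is at 93 mm) while the cup is up; it goes down with the cup.
- spring_cup (a joint): How far the sprung cup with tub and lid is pressed down, in m: 0 is up, stop at 0.010. It starts to move at about 4 N on the lid and adds 1.2 N per mm. The catches snap over the plate at about 0.006 to 0.007, with the robot pressing some 10 to 20 N in all; the caught plate then keeps it at about 0.005.
- catch_front (a joint): Angle of the front catch (base's -x side), rad: 0 upright at rest, grows outward, at most 0.35, sprung to 0 by about 3 N. Its nose has a slanting top, reaches in to 52 mm from the cup's axis, its flat underside is 97.5 mm above the table. The ear pushes it out to 0.08 to 0.15 on the way down; it snaps back once the ear's upper face is below the nose.
- catch_back (a joint): Angle of the back catch (base's +x side), rad, likewise.
- open_tub_left: A bystander to be left alone: open pink tub to the left of the fixture, 96 mm wide, 55 mm high; origin at the middle of its underside.
- open_tub_right: A bystander to be left alone: open pink tub behind and right of the fixture, 96 mm wide, 55 mm high; origin at the middle of its underside.
- steel_cup: A bystander to be left alone: steel cup, 72 mm wide, 82 mm high; origin at the middle of its underside.
- spare_lid: A bystander to be left alone: loose pink lid, 98 mm wide, 16 mm high; origin at the middle of its underside.

How it is judged:
On the way:
1. The plate's eye is threaded some 25 mm onto the guide rod, with the plate held level above the lid (horizontal distance between plate_eye and guide_rod below 0.012 m and z of plate_eye in the frame of clamp_base between 0.097 and 0.19 m and angle between clamp_plate's own z axis and vertical below 0.05 rad), for 0.2 s.
At the end, for the whole second after the job is handed in: The plate is on the rod and lies level (within 0.04 rad) on the lid, its underside less than 90 mm above the table, the sprung cup held 3.5 to 8 mm down, both catches back within 0.05 rad of rest over the ears; all at rest and released (z of plate_eye in the frame of clamp_base below 0.09 m and z of plate_grip in the frame of clamp_base below 0.158 m and horizontal distance between plate_eye and guide_rod below 0.009 m and value of joint spring_cup between 0.0035 and 0.008 m and value of joint each of catch_front, catch_back below 0.05 rad and angle between clamp_plate's own z axis and vertical below 0.04 rad and linear speed of clamp_plate below 0.02 m/s); the robot touches nothing.
It fails at once if The plate is forced against the guide rod (over 16 N between them) (contact force between clamp_plate and guide_rod above 16 N).
It fails at once if The plate is pressed on the lid with more than 35 N (contact force between clamp_plate and clamped_lid above 35 N).
It fails at once if The plate is tilted more than 0.05 rad while it is on the rod (horizontal distance between plate_eye and guide_rod below 0.012 m and z of plate_eye in the frame of clamp_base below 0.19 m and angle between clamp_plate's own z axis and vertical above 0.05 rad).
It fails at once if The plate drops down the rod (faster than 0.3 m/s) (horizontal distance between plate_eye and guide_rod below 0.012 m and z of plate_eye in the frame of clamp_base below 0.19 m and linear speed of clamp_plate above 0.3 m/s).
It fails at once if An open tub, the steel cup or the loose lid beside the work is moved by more than 20 mm (distance of any of open_tub_left, open_tub_right, steel_cup, spare_lid from where it was at the start of the episode above 0.02 m).
It also fails if it takes over 72 s, if anything falls off the work surface, if the arm or the gripper's body presses on something with over 40 N, if the wrist force passes 120 N, or if a joint passes its speed limit or range.

### The arm

A 7-joint arm with a two-finger parallel gripper is mounted at the origin on a cart in front of the work surface, level with it; the furniture and walls round the work are solid. World frame = base frame: x ahead of the robot, y to its left, z up, the work surface at z = 0. Lengths are in m, angles in rad, forces in N, time in s.
With the tool pointing down it reaches from about 0.425 to 0.925 m from the base axis. Payload 6.8 kg.
Tool frame: the origin (TCP) lies on the mounting face of the last link; the fingertips stand 173 mm ahead of it and the grasp point (between the pads) lies 155 mm ahead of it; z points along the fingers, y is the line along which they close (so a half turn about z gives the same grasp; the last joint's range is limited). The gripper opens to 85 mm and grips with 20 to 120 N. Pads are 22 mm wide; open, the fingers measure 114 mm over their backs; the gripper's body (76 mm by 85 mm) begins 54 mm behind the grasp point. The pads swing forward as they close: fully open they stand 13 mm farther back than shut.
Start: joints at [-1.387, 0.477, 0.022, 1.555, -0.011, 1.109, -0.083], TCP at [0.194, 0.646, 0.405] pointing down, gripper open.
Joint ranges: [-2.96, 2.96], [-0.34, 2.1], [-1.41, 1.46], [0.24, 2.44], [-1.37, 4.51], [0.17, 1.92], [-2.96, 2.96]. Speed limits (rad/s): [2.39, 2.39, 3.14, 3.14, 3.14, 3.14, 3.14].

### API

Orientations are given as a unit quaternion [w, x, y, z].
In Python, from station import bot gives the robot as it stands. The module is installed in compiled form; this text tells all that it offers.
- The arm moves only by the shell command python3 -m pendant 'ROWS' [FORCE]. ROWS is JSON, a list of rows, each a list of 5 numbers: the finger opening in m, from 0 to 0.0854, then the shift along the tool's x, y, z in m, then the turn about the tool's z in degrees. In form: [[jaw, x, y, z, yaw], ...]. A call has 1 to 12 rows; each row shifts and turns the commanded pose from where the row before left it, along the tool's axes as they then stand; what a row does not reach is not made up. A row lasts 1/12 s, in which the tool goes at most 41.7 mm and 7.16 degrees, less where a joint would pass 70% of its speed; a pose out of reach is approached as far as the arm can. A call with a gripper value outside its range is refused whole. The fingers move at their own pace and stop on an object; FORCE is the grip in N (left out, the last holds). Time passes only in rows, so rows that do not move let the fingers close. It gives the time, the measured TCP pose, the force, the opening and the grip force at its end, in the units of the state.
- bot.get_obs(): the state, without advancing time (a new reading comes with each control period).
- bot.read_camera(name): name is "scene" or "top" or "wrist"; returns (picture, depth): 420x560x3 uint8, blue, green, red; 420x560 float32, m along the optical axis (not along the pixel's ray), 0 where there is no reading.
- bot.camera_model(name): a dict with "intrinsics" (3x3 intrinsics, pixels), "dist_coeffs" ([k1, k2, p1, p2, k3] as OpenCV has them; the pictures are not rectified), "R" (3x3) and "t" (3): a world point X has camera coordinates R X + t. Camera axes: x right, y down, z forward; pixel columns grow to the right and rows downward; lengths in m; the calibration is good to about 2 mm. A picture is of the moment at which its call begins: read the wrist's pose just before it. camera_model takes no time and is no camera call; for the wrist camera it gives the pose at the moment of the call.
- bot.hand_in(): hands the job in; it is judged then, once.
Trained networks look in the newest picture that a camera, given by its name, has taken for a name from the list of things; names that differ only in an ending like _2 or _b are one class to them, and where a whole thing is asked for, a point or a joint stands for the part that bears it (a point fixed in the world has none). Each returns a list of dicts, best first, with "score" (0 to 1); they miss things now and then, are a little off and sometimes report something else, mostly with a low value. They report only what shows in the picture. A call takes as long as a camera call.
- bot.boxes_of(name, camera): "at" ([column, row] in pixels, amid what is visible of it).
- bot.trace(name, camera): "mask" (420x560 bool, what is visible of it) and "at" ([column, row] in pixels, amid what is visible of it).
- bot.pinpoint(name, camera): "at" ([column, row] in pixels: a listed point, or the origin of a listed thing).
The state is a dict: "t": time; "q": joint angles; "joint_vel": joint speeds; "joint_torque": joint torques, N m; "eef_pos": TCP position; "tool_rot": TCP orientation; "contact_force": force on the tool from outside, world axes, zero at the start; "torque": the same for the moment, N m; "gripper_width": opening from 0.0 (shut) to 1.0 (fully open); "grasp_force": force on a finger pad.
Only numpy, scipy, OpenCV 4.12 (cv2) and the standard library are available. Lean on these libraries where they do the work, as an engineer would, in place of code of your own. Each camera call takes 0.05 s, during which the arm holds its last target. There are 200 camera calls.

## Working session

There is one attempt and no reset: what is moved stays moved. The work goes in short steps, Python scripts to look and compute and a shell command to move; the robot and the scene stay as the last step left them, time stands still between calls to the robot, and variables do not carry over. Pictures are saved under pics/ and viewed, at most 10 in all, crops included, and the job is handed in when it is done.

```bash
mkdir -p pics; cat > h.py <<'E'
import numpy as np, cv2
from station import bot
def ray(cam,px,m=None):
    m=m or bot.camera_model(cam); K=np.array(m["intrinsics"],float); d=np.array(m["dist_coeffs"],float)
    u=cv2.undistortPoints(np.array([[px]],float),K,d)[0,0]
    R=np.array(m["R"]);t=np.array(m["t"]).ravel()
    return -R.T@t, R.T@np.array([u[0],u[1],1.])
def at_depth(cam,px,z,m=None):
    o,r=ray(cam,px,m); return o+r*z
def at_z(cam,px,z,m=None):
    o,r=ray(cam,px,m); return o+r*(z-o[2])/r[2]
def meet(rays):
    A=np.zeros((3,3));b=np.zeros(3)
    for o,r in rays:
        r=r/np.linalg.norm(r);P=np.eye(3)-np.outer(r,r);A+=P;b+=P@o
    return np.linalg.solve(A,b)
def pts(cam,mask,depth,m=None):
    m=m or bot.camera_model(cam)
    v,u=np.nonzero(mask&(depth>0))
    K=np.array(m["intrinsics"],float); d=np.array(m["dist_coeffs"],float)
    n=cv2.undistortPoints(np.stack([u,v],1).astype(float)[:,None],K,d)[:,0]
    z=depth[v,u];C=np.c_[n*z[:,None],z]
    return (C-np.array(m["t"]).ravel())@np.array(m["R"])
E
python3 - <<'E'
from h import *
np.set_printoptions(precision=4,suppress=True)
s=bot.get_obs();print(s['eef_pos'],s['tool_rot'],s['contact_force'])
ims=[]
R={}
for c in("scene","top"):
    im,d=bot.read_camera(c);cv2.imwrite(f"pics/{c}1.png",im)
    for n in("clamp_base","guide_rod","clamp_plate","plate_grip","plate_eye","clamped_lid","open_tub_left","open_tub_right","steel_cup","spare_lid"):
        p=bot.pinpoint(n,c)
        if p:
            u=p[0]["at"]; R.setdefault(n,[]).append(ray(c,u)); print(c,n,np.round(u,1),round(p[0]["score"],2),[ (np.round(q["at"]),round(q["score"],2)) for q in p[1:3]])
    print(c,ray(c,(280,210)))
for n,r in R.items():
    if len(r)>1:print(n,meet(r))
E
```

```text
[0.1941 0.6462 0.4037] [-0.0001  0.1454  0.9894 -0.0009] [ 1.4141  0.0094 -0.9093]
scene guide_rod [229.  226.5] 0.59 []
scene clamp_plate [300.6 291.6] 0.69 [(array([375., 233.]), 0.59)]
scene plate_grip [305.3 273.4] 0.88 []
scene plate_eye [284.1 269.5] 0.84 []
scene clamped_lid [257.  222.9] 0.64 []
scene open_tub_left [170.1 215.6] 0.67 []
scene open_tub_right [346.7 262.5] 0.88 []
scene steel_cup [370.8 230.1] 0.6 []
scene spare_lid [399.1 257.3] 0.65 []
scene (array([-0.4334, -0.5198,  0.9712]), array([ 0.7068,  0.3626, -0.6074]))
top clamp_base [258.7 230.7] 0.7 []
top guide_rod [225.3 226.8] 0.64 []
top clamp_plate [332.2 268.8] 0.77 [(array([254., 229.]), 0.63)]
top plate_grip [332.8 267.1] 0.71 []
top plate_eye [300.3 248.8] 0.57 []
top clamped_lid [254.5 228.5] 0.6 []
top open_tub_left [154.3 236.3] 0.83 []
top open_tub_right [349.8 209.4] 0.62 []
top steel_cup [355.6 152.6] 0.84 []
top spare_lid [391.8 178.2] 0.75 []
top (array([0.3942, 0.024 , 1.1053]), array([ 0.167 , -0.0332, -0.9855]))
guide_rod [0.5298 0.1273 0.0306]
clamp_plate [ 0.427  -0.1446  0.0064]
plate_grip [ 0.4332 -0.1437  0.0608]
plate_eye [ 0.4802 -0.0666 -0.0003]
clamped_lid [0.5252 0.0454 0.0774]
open_tub_left [0.504  0.3096 0.0169]
open_tub_right [ 0.5863 -0.1978 -0.0039]
steel_cup [ 0.7392 -0.2119  0.0028]
spare_lid [ 0.674  -0.3145 -0.005 ]
```

```bash
python3 - <<'E'
import cv2,numpy as np
a=cv2.imread("pics/scene1.png");b=cv2.imread("pics/top1.png")
cv2.imwrite("pics/v1.png",np.hstack([cv2.resize(a[150:350,130:430],None,fx=1.33,fy=2*.75),cv2.resize(b[110:310,120:420],None,fx=1.33,fy=1.5)]))
E
```

```text
(no output)
```

View pics/v1.png

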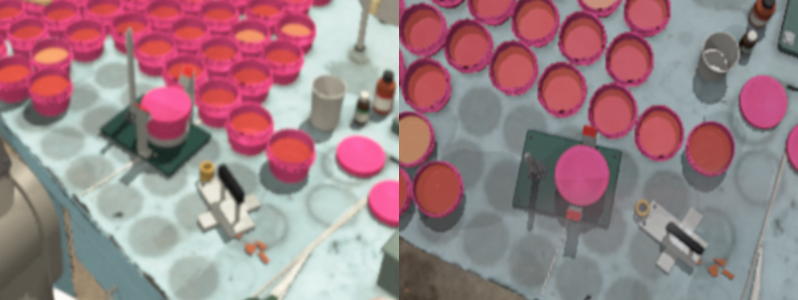

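The pictures agree with the networks: fixture with its lid near px (257,223) and rod (229,226) in scene, and the plate on the table at (332,268) in top, yawed about -33°. I'm moving towards the plate.

```bash
cat >> h.py <<'E'
def Rq(q):
    from scipy.spatial.transform import Rotation as Ro
    return Ro.from_quat([q[1],q[2],q[3],q[0]]).as_matrix()
def to(p,yaw_y=None):
    "tool-frame shift to world TCP p; turn so tool y has world angle yaw_y (deg)"
    s=bot.get_obs();R=Rq(s['tool_rot']);d=R.T@(np.array(p)-s['eef_pos'])
    a=np.degrees(np.arctan2(R[1,1],R[0,1]))
    print("tool shift mm",np.round(d*1e3,1),"tool-y at",round(a,2),"turn",None if yaw_y is None else round(a-yaw_y,2))
E
R='[0.085,-0.03,-0.027,-0.003,0]'; python3 -m pendant '[[0.085,-0.03,-0.027,-0.003,0],[0.085,-0.03,-0.027,-0.003,0],[0.085,-0.03,-0.027,-0.003,0],[0.085,-0.03,-0.027,-0.003,0],[0.085,-0.03,-0.027,-0.003,0],[0.085,-0.03,-0.027,-0.003,0],[0.085,-0.03,-0.027,-0.003,0],[0.085,-0.03,-0.027,-0.003,0],[0.085,-0.03,-0.027,-0.003,0],[0.085,-0.03,-0.027,-0.003,0],[0.085,-0.03,-0.027,-0.003,0],[0.085,-0.03,-0.027,-0.003,0]]'
python3 -m pendant '[[0.085,0,0,0,7.1],[0.085,0,0,0,7.1],[0.085,0,0,0,7.1],[0.085,0,0,0,7.1],[0.085,0,0,0,7.1],[0.085,0,0,0,7.1],[0.085,0,0,0,7.1],[0.085,0,0,0,7.1],[0.085,0,0,0,7.1],[0.085,0,0,0,7.1],[0.085,0,0,0,7.1],[0.085,0,0,0,7.1]]'
python3 -c "
from h import *
to([.45,-.1,.43],-33)
for c in ['wrist']:
    m=bot.camera_model(c);print(m['R'],m['t'],m['intrinsics'][0])
    im,d=bot.read_camera(c);cv2.imwrite('pics/w0.png',im)
    print(bot.get_obs()['eef_pos'],bot.get_obs()['contact_force'])
    for n in('clamp_base','guide_rod','clamped_lid','catch_front','catch_back'):
        p=bot.pinpoint(n,c);print(n,[(np.round(q['at']),round(q['score'],2)) for q in p])
"
```

```text
t: 2.1
eef_pos: [0.4463, 0.2307, 0.4412]
tool_rot: [0.0, 0.145, 0.989, 0.0]
contact_force: [0.2, -0.2, -0.3]
gripper_width: 0.992
grasp_force: 0.0
t: 3.1
eef_pos: [0.4457, 0.2326, 0.4409]
tool_rot: [-0.0, 0.779, 0.627, 0.0]
contact_force: [-0.1, -0.6, -0.7]
gripper_width: 0.996
grasp_force: 0.0
tool shift mm [-324.1   74.9   10.7] tool-y at -12.27 turn 20.73
[[ 9.77182970e-01 -2.12399110e-01  2.46145792e-04]
 [-2.04589151e-01 -9.40939114e-01  2.69771873e-01]
 [-5.70676976e-02 -2.63666839e-01 -9.62924232e-01]] [-0.38581952  0.26654182  0.50065496] [300.38870861   0.         278.57475882]
[0.44572111 0.23256965 0.44082028] [ 0.23845676 -0.43301072  0.09522007]
clamp_base [(array([357., 296.]), 0.82), (array([311., 108.]), 0.39)]
guide_rod [(array([363., 241.]), 0.92), (array([341., 357.]), 0.67)]
clamped_lid [(array([371., 324.]), 0.95), (array([309., 110.]), 0.59)]Traceback (most recent call last):
  File "<string>", line 9, in <module>
    p=bot.pinpoint(n,c);print(n,[(np.round(q['at']),round(q['score'],2)) for q in p])
ValueError: it knows: clamp_base, clamp_plate, clamped_lid, guide_rod, open_tub_left, open_tub_right, plate_eye, plate_grip, spare_lid, steel_cup
```

```bash
python3 -m pendant '[[0.085,-0.040,0.0094,0.001,0],[0.085,-0.040,0.0094,0.001,0],[0.085,-0.040,0.0094,0.001,0],[0.085,-0.040,0.0094,0.001,0],[0.085,-0.040,0.0094,0.001,0],[0.085,-0.040,0.0094,0.001,0],[0.085,-0.040,0.0094,0.001,0],[0.085,-0.040,0.0094,0.001,0],[0.085,0,0,0,6.9],[0.085,0,0,0,6.9],[0.085,0,0,0,6.9],[0.085,0,0,0,0]]'
cat > look.py <<'E'
from h import *
np.set_printoptions(precision=4,suppress=True)
m=bot.camera_model('wrist');im,d=bot.read_camera('wrist');
import sys;cv2.imwrite('pics/%s.png'%sys.argv[1],im);np.savez('pics/%s.npz'%sys.argv[1],d=d,R=m['R'],t=m['t'],im=im)
for n,z in(('clamp_plate',0),('plate_grip',.068),('plate_eye',0),('clamp_base',0),('guide_rod',.014),('clamped_lid',.077)):
    for q in bot.pinpoint(n,'wrist')[:2]:
        print(n,np.round(q['at']),round(q['score'],2),at_z('wrist',q['at'],z,m))
for n in('clamp_plate','plate_grip'):
    r=bot.trace(n,'wrist')
    if r:
        P=pts('wrist',r[0]['mask'],d,m)
        print(n,r[0]['score'],np.percentile(P[:,2],[2,25,50,75,98]))
        for lo,hi in((.004,.016),(.074,.09)):
            Q=P[(P[:,2]>lo)&(P[:,2]<hi)]
            if len(Q)>20:
                rr=cv2.minAreaRect((Q[:,:2]*1000).astype(np.float32)); print(lo,len(Q),rr)
s=bot.get_obs();print(s['eef_pos'])
E
python3 look.py w1
```

```text
t: 4.3
eef_pos: [0.4532, -0.0964, 0.4328]
tool_rot: [0.0, 0.878, 0.479, 0.0]
contact_force: [0.9, 1.0, 0.0]
gripper_width: 0.997
grasp_force: 0.0
clamp_plate [282. 220.] 0.91 [ 0.4288 -0.1404  0.    ]
plate_grip [283. 237.] 0.71 [ 0.4297 -0.1418  0.068 ]
plate_eye [286. 156.] 0.84 [ 0.4807 -0.07    0.    ]
plate_eye [496. 230.] 0.7 [ 0.6742 -0.3151  0.    ]
clamp_base [267.  54.] 0.89 [0.5264 0.0451 0.    ]
clamped_lid [260.  32.] 0.77 [0.5244 0.0488 0.077 ]
clamp_plate 0.76 [0.0007 0.0099 0.0106 0.0125 0.082 ]
0.004 3835 ((437.47088623046875, -126.86317443847656), (125.99444580078125, 129.16749572753906), 9.340639114379883)
0.074 881 ((428.516845703125, -141.9786834716797), (77.29682922363281, 15.968360900878906), 55.04792785644531)
plate_grip 0.79 [0.0075 0.0099 0.0107 0.0129 0.082 ]
0.004 3831 ((438.0378112792969, -126.93197631835938), (126.57552337646484, 127.98162078857422), 10.173568725585938)
0.074 882 ((428.516845703125, -141.9786834716797), (77.29682922363281, 15.968360900878906), 55.04792785644531)
[ 0.4532 -0.0959  0.4327]
```

View pics/w1.png

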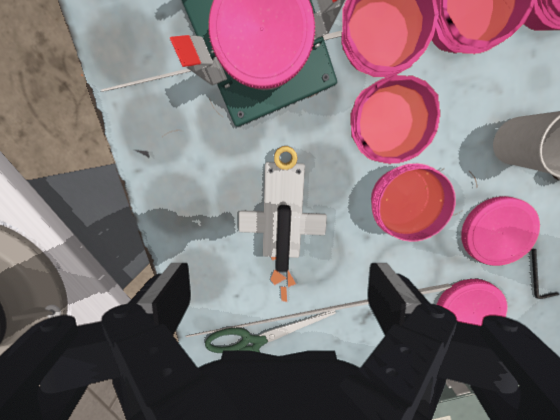

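The view shows the grip bar at about (283,237) and the eye at (286,156). The wrist depth puts the grip at (0.4285, -0.142) with its top at 0.082 and yaw -35°. I'm going down to it.

```bash
python3 -c "
from h import *
to([.4285,-.142,.223],-35)"
```

```text
tool shift mm [-52.1   4.  209.7] tool-y at -32.54 turn 2.46
```

```bash
python3 -m pendant '[[0.085,-0.026,0.002,0.03,2.4],[0.085,-0.026,0.001,0.03,0],[0.085,0,0,0.035,0],[0.085,0,0,0.035,0],[0.085,0,0,0.03,0],[0.085,0,0,0.02,0],[0.085,0,0,0.01,0],[0.085,0,0,0,0]]'
python3 -c "
from h import *
to([.4285,-.142,.223],-35)"
```

```text
t: 5.42
eef_pos: [0.4262, -0.1407, 0.2411]
tool_rot: [-0.001, 0.887, 0.462, -0.002]
contact_force: [-0.6, -0.5, -0.7]
gripper_width: 0.992
grasp_force: 0.0
tool shift mm [ 0.3  2.6 18.1] tool-y at -35.0 turn 0.0
```

```bash
python3 -m pendant '[[0.085,0,0.0026,0.018,0],[0.085,0,0,0,0],[0.01,0,0,0,0],[0.01,0,0,0,0],[0.01,0,0,0,0],[0.01,0,0,0,0],[0.01,0,0,0,0],[0.01,0,0,0,0],[0.01,0,0,0,0],[0.01,0,0,0,0]]' 110
```

```text
t: 6.25
eef_pos: [0.4291, -0.1424, 0.2254]
tool_rot: [-0.0, 0.887, 0.462, 0.0]
contact_force: [-0.7, 0.6, 10.0]
gripper_width: 0.17
grasp_force: 107.6
```

```bash
python3 -m pendant '[[0.01,0,0,-0.005,0],[0.01,0,0,-0.01,0],[0.01,0,0,-0.02,0],[0.01,0,0,-0.03,0],[0.01,0,0,-0.035,0],[0.01,0,0,-0.035,0],[0.01,0,0,-0.035,0],[0.01,0,0,-0.03,0],[0.01,0,0,-0.02,0],[0.01,0,0,-0.01,0],[0.01,0,0,0,0],[0.01,0,0,0,0]]'
```

```text
t: 7.25
eef_pos: [0.4284, -0.1422, 0.454]
tool_rot: [-0.001, 0.887, 0.462, -0.0]
contact_force: [0.5, 0.2, -5.0]
gripper_width: 0.167
grasp_force: 108.1
```

```bash
python3 - <<'E'
from h import *
np.set_printoptions(precision=4,suppress=True)
im,d=bot.read_camera('top');m=bot.camera_model('top')
cv2.imwrite('pics/top2.png',im)
for n in('clamp_base','clamped_lid','guide_rod','catch_front','catch_back'):
    for r in bot.trace(n,'top')[:2]:
        P=pts('top',r['mask'],d,m)
        print(n,round(r['score'],2),np.round(r['at']),len(P),np.percentile(P[:,2],[2,25,50,75,98]),np.median(P,0))
        if n=='clamp_base':
            Q=P[(P[:,2]>.008)&(P[:,2]<.022)]; print(len(Q),cv2.minAreaRect((Q[:,:2]*1000).astype(np.float32)))
        if n=='clamped_lid':
            Q=P[(P[:,2]>.088)&(P[:,2]<.1)]; print(len(Q),cv2.minEnclosingCircle((Q[:,:2]*1000).astype(np.float32)))
# from wrist look w1: lid top
z=np.load('pics/w1.npz');K=bot.camera_model('wrist');mm=dict(K,R=z['R'],t=z['t'])
P=pts('wrist',np.ones((420,560),bool),z['d'],mm)
im=z['im'];v,u=np.nonzero(z['d']>0);c=im[v,u].astype(int)
g=(P[:,2]>.008)&(P[:,2]<.022)&(c[:,1]>c[:,2]+15)&(P[:,0]>.43)&(P[:,0]<.62)&(P[:,1]>-.1)
rr=cv2.minAreaRect((P[g][:,:2]*1000).astype(np.float32));print('w1 green',g.sum(),rr)
red=(c[:,2]>150)&(c[:,0]<60)&(c[:,1]<60)&(P[:,2]>.1)&(P[:,2]<.15);print('w1 red',red.sum(),np.median(P[red],0))
l=(P[:,2]>.088)&(P[:,2]<.098)&(P[:,1]>-.03);print('lid',l.sum(),cv2.minEnclosingCircle((P[l][:,:2]*1000).astype(np.float32)))
E
```

```text
clamp_base 0.56 [249. 230.] 3764 [0.0098 0.0136 0.0164 0.0914 0.1222] [0.5216 0.0616 0.0164]
2165 ((530.1013793945312, 73.61936950683594), (190.67791748046875, 136.15281677246094), 79.40100860595703)
clamp_base 0.38 [331. 255.] 1224 [-0.0006  0.2375  0.239   0.2407  0.3109] [ 0.4481 -0.1079  0.239 ]
0 ((0.0, 0.0), (0.0, 0.0), 0.0)
clamped_lid 0.78 [255. 227.] 1289 [0.0872 0.0905 0.0917 0.0932 0.0955] [0.5234 0.0435 0.0917]
1245 ((524.2756958007812, 44.06135940551758), 48.586326599121094)
guide_rod 0.65 [148. 235.] 1085 [0.0316 0.0341 0.0358 0.0379 0.0549] [0.5038 0.3185 0.0358]
guide_rod 0.6 [224. 222.] 223 [0.0135 0.0192 0.0287 0.135  0.2122] [0.5344 0.1277 0.0287]
catch_back 0.72 [262. 200.] 144 [0.0139 0.0961 0.1132 0.1216 0.1303] [0.5866 0.0311 0.1132]
w1 green 4146 ((527.3284301757812, 54.786834716796875), (146.1397705078125, 135.21214294433594), 79.39749908447266)
w1 red 151 [0.462  0.0613 0.1221]
lid 7680 ((522.9951171875, 35.18960189819336), 72.25678253173828)
```

```bash
python3 -c "
from h import *
to([.52,0,.46],-2)"
```

```text
tool shift mm [168.9  -6.9  -6.6] tool-y at -35.04 turn -33.04
```

The base comes out well: origin (0.5245, 0.0441), yaw -10.6°, and the rectangle size matches the text. Next I'm carrying the plate to just short of the rod for a closer look.

```bash
python3 -m pendant '[[0.01,0.015,-0.001,-0.003,0],[0.01,0.030,-0.002,-0.003,0],[0.01,0.035,-0.002,0,0],[0.01,0.035,-0.002,0,0],[0.01,0.035,-0.002,0,0],[0.01,0.016,-0.001,0,0],[0.01,0,0,0,-5],[0.01,0,0,0,-6],[0.01,0,0,0,-6],[0.01,0,0,0,-5],[0.01,0,0,0,-2.4],[0.01,0,0,0,0]]'
cat > look2.py <<'E'
from h import *
import sys
np.set_printoptions(precision=4,suppress=True)
s=bot.get_obs();m=bot.camera_model('wrist');im,d=bot.read_camera('wrist')
cv2.imwrite('pics/%s.png'%sys.argv[1],im);np.savez('pics/%s.npz'%sys.argv[1],d=d,R=m['R'],t=m['t'],im=im)
print(s['eef_pos'],s['contact_force'],s['torque'])
for n in('plate_eye','guide_rod'):
    for q in bot.pinpoint(n,'wrist')[:2]: print('pin',n,np.round(q['at'],1),round(q['score'],2))
    for r in bot.trace(n,'wrist')[:2]:
        P=pts('wrist',r['mask'],d,m);print('tr',n,round(r['score'],2),np.round(r['at']),len(P),np.percentile(P[:,2],[2,25,50,75,98]),np.median(P,0))
P=pts('wrist',np.ones((420,560),bool),d,m)
g=(abs(P[:,0]-.541)<.03)&(abs(P[:,1]-.1326)<.03)
for z0 in np.arange(.03,.215,.02):
    Q=P[g&(P[:,2]>z0)&(P[:,2]<z0+.02)]
    if len(Q)>5: print('rod',round(z0,3),len(Q),Q.mean(0),np.ptp(Q,0))
E
python3 look2.py w2
```

```text
t: 8.55
eef_pos: [0.516, -0.0008, 0.46]
tool_rot: [-0.0, 0.769, 0.639, -0.001]
contact_force: [-0.2, 0.0, -5.3]
gripper_width: 0.163
grasp_force: 108.0
[ 0.516  -0.0008  0.46  ] [-0.2084  0.0115 -5.2855] [-0.0315 -0.0099 -0.0061]
pin plate_eye [280.9  96.2] 0.74
tr plate_eye 0.95 [280. 218.] 21664 [0.2428 0.2444 0.2451 0.2676 0.3163] [0.5213 0.0263 0.2451]
tr plate_eye 0.41 [342. 150.] 706 [0.0231 0.1072 0.1183 0.1245 0.1299] [0.5866 0.0352 0.1183]
pin guide_rod [281.9  75.2] 0.87
tr guide_rod 0.79 [276.  42.] 809 [0.0005 0.1527 0.1909 0.2055 0.2146] [0.5367 0.1282 0.1909]
rod 0.11 6 [0.5405 0.1305 0.1251] [0.0128 0.002  0.0115]
rod 0.13 51 [0.5383 0.1284 0.1427] [0.013  0.0053 0.0197]
rod 0.15 94 [0.5376 0.1279 0.1603] [0.0137 0.0058 0.0198]
rod 0.17 114 [0.5366 0.1273 0.1807] [0.0129 0.0059 0.0194]
rod 0.19 304 [0.5362 0.1293 0.2016] [0.0137 0.0117 0.0195]
rod 0.21 110 [0.536  0.1318 0.2126] [0.0071 0.0065 0.0055]
```

View pics/w2.png

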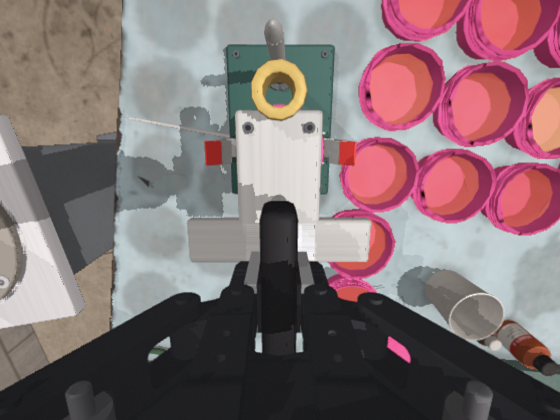

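The picture shows the brass eye at (280,90), with the rod's nose just beyond it at (275,35). I'm fitting the rod axis and eye ring from this depth image.

```bash
cat > fit.py <<'E'
from h import *
import sys
from scipy.optimize import least_squares as LS
np.set_printoptions(precision=4,suppress=True)
def fit(name,rod=True):
    z=np.load(f'pics/{name}.npz');m=dict(bot.camera_model('wrist'),R=z['R'],t=z['t'])
    d=z['d'];P=pts('wrist',np.ones(d.shape,bool),d,m);v,u=np.nonzero(d>0);c=z['im'][v,u].astype(int)
    if rod:
        g=(abs(P[:,0]-.538)<.025)&(abs(P[:,1]-.13)<.025)&(P[:,2]>.06)&(P[:,2]<.191)&(abs(c[:,2]-c[:,0])<40)
        Q=P[g]
        f=lambda a:np.hypot(Q[:,0]-a[0]-a[2]*(Q[:,2]-.2),Q[:,1]-a[1]-a[3]*(Q[:,2]-.2))-.007
        # tied to the foot
        r=LS(f,[.536,.131,0,0],loss='soft_l1',f_scale=.0007)
        print('rod axis at .2',r.x[:2],'slope',r.x[2:],'rms',np.sqrt(np.mean(r.fun**2)),len(Q),'foot',r.x[:2]-.186*r.x[2:])
    b=(c[:,2]>c[:,0]+60)&(c[:,1]>c[:,0]+40)&(P[:,2]>.05)&(P[:,0]>.47)&(P[:,0]<.6)
    B=P[b];zt=np.percentile(B[:,2],90);T=B[abs(B[:,2]-zt)<.0025]
    (x,y),r=cv2.minEnclosingCircle((T[:,:2]*1000).astype(np.float32));print('eye top z',zt,'centre',x,y,'r',r,len(T))
    # plate faces: level
    S=P[(abs(P[:,2]-(zt-.022))<.006)&(c.min(1)>120)]
    A=np.c_[S[:,:2]-S[:,:2].mean(0),np.ones(len(S))];k=np.linalg.lstsq(A,S[:,2],rcond=None)[0];print('plate face slope',k,len(S))
fit(sys.argv[1],len(sys.argv)<3)
print(bot.get_obs()['eef_pos'])
E
python3 fit.py w2
```

```text
rod axis at .2 [0.5363 0.1328] slope [-0.0313 -0.0149] rms 0.00012225577231263172 269 foot [0.5421 0.1356]
eye top z 0.26711268642658864 centre 531.5723876953125 87.43423461914062 r 14.257048606872559 1669
plate face slope [-0.0023 -0.0019  0.2446] 13776
[ 0.516  -0.0007  0.4605]
```

```bash
python3 -m pendant '[[0.01,0.005,-0.0005,0,0],[0.01,0.010,-0.001,0,0],[0.01,0.012,-0.001,0,0],[0.01,0.010,-0.001,0,0],[0.01,0.006,-0.0005,0,0],[0.01,0.0023,0,0,0],[0.01,0,0,0,0],[0.01,0,0,0,0]]'; python3 look2.py w3 >/dev/null; python3 fit.py w3 n; python3 -c "
from h import *
s=bot.get_obs();print(s['contact_force'],s['torque']);to([.5,.1,.4],-10.6)"
```

```text
t: 9.47
eef_pos: [0.5204, 0.0445, 0.4607]
tool_rot: [0.0, 0.77, 0.639, -0.0]
contact_force: [-0.8, -0.6, -4.6]
gripper_width: 0.165
grasp_force: 107.9
eye top z 0.2678220090894332 centre 536.3157958984375 132.6939239501953 r 14.208879470825195 1660
plate face slope [-0.0011 -0.0019  0.2453] 13780
[0.5204 0.044  0.4607]
[-0.11277658  0.36565235 -3.93308038] [-0.06770773  0.02322615 -0.03202065]
tool shift mm [ 51.2 -30.4  60.7] tool-y at -10.67 turn -0.07
```

View pics/w3.png

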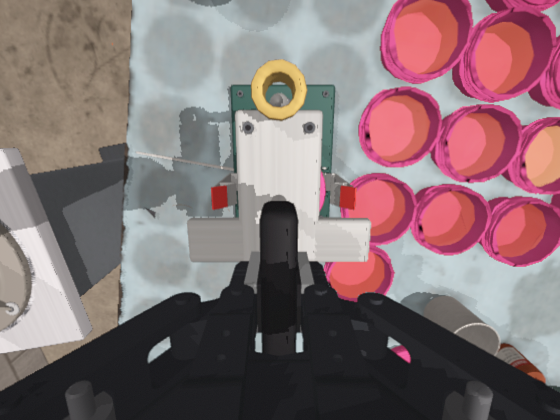

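The rod's nose is visible inside the bore at about (279,100), and the eye centre is (0.5363, 0.1327). That is on the fitted rod axis, so I'm lowering slowly, following the lean.

```bash
python3 -m pendant '[[0.01,0,0,0.005,0],[0.01,0,0,0.005,0],[0.01,0,0,0.005,0],[0.01,0,0,0.005,0],[0.01,0,0,0.004,0],[0.01,0,0,0.004,0],[0.01,0,0,0.003,0],[0.01,0,0,0.003,0],[0.01,0,0,0,0]]';  python3 -c "
from h import *
for i in range(3):
    s=bot.get_obs();print(s['contact_force'],s['torque']);bot.read_camera('top')"
```

```text
t: 10.47
eef_pos: [0.5202, 0.0446, 0.426]
tool_rot: [-0.0, 0.77, 0.639, -0.0]
contact_force: [-0.6, 0.2, -4.6]
gripper_width: 0.168
grasp_force: 108.0
[-0.60470691  0.19203921 -4.59224009] [-0.0410925   0.02547963 -0.03915122]
[ 0.49352676  0.22158178 -4.46791787] [-0.04682296  0.02026855  0.02188195]
[-0.03771414  0.37939644 -4.70386547] [-0.02463118  0.00706656  0.0070013 ]
```

```bash
python3 -m pendant '[[0.01,0.00006,0.00008,0.003,0],[0.01,0.00006,0.00008,0.003,0],[0.01,0.00006,0.00008,0.003,0],[0.01,0.00006,0.00008,0.003,0],[0.01,0.00006,0.00008,0.003,0],[0.01,0.00006,0.00008,0.003,0],[0.01,0,0,0,0]]'; python3 -m pendant '[[0.01,0.00006,0.00008,0.003,0],[0.01,0.00006,0.00008,0.003,0],[0.01,0.00006,0.00008,0.003,0],[0.01,0.00006,0.00008,0.003,0],[0.01,0.00006,0.00008,0.003,0],[0.01,0.00006,0.00008,0.003,0],[0.01,0,0,0,0],[0.01,0,0,0,0]]'
```

```text
t: 11.2
eef_pos: [0.5207, 0.0449, 0.4079]
tool_rot: [-0.0, 0.77, 0.639, -0.001]
contact_force: [-0.6, -0.6, -5.1]
gripper_width: 0.165
grasp_force: 107.9
t: 11.87
eef_pos: [0.5214, 0.0451, 0.3905]
tool_rot: [-0.0, 0.77, 0.639, -0.0]
contact_force: [0.2, 0.2, -4.1]
gripper_width: 0.168
grasp_force: 107.9
```

```bash
python3 -m pendant '[[0.01,0.00006,0.00008,0.003,0],[0.01,0.00006,0.00008,0.003,0],[0.01,0.00006,0.00008,0.003,0],[0.01,0.00006,0.00008,0.003,0],[0.01,0.00006,0.00008,0.003,0],[0.01,0.00006,0.00008,0.003,0],[0.01,0,0,0,0]]'; python3 -m pendant '[[0.01,0.00006,0.00008,0.003,0],[0.01,0.00006,0.00008,0.003,0],[0.01,0.00006,0.00008,0.003,0],[0.01,0.00006,0.00008,0.003,0],[0.01,0.00006,0.00008,0.003,0],[0.01,0.00006,0.00008,0.003,0],[0.01,0,0,0,0],[0.01,0,0,0,0]]'; python3 look2.py w4; python3 fit.py w4
```

```text
t: 12.45
eef_pos: [0.5219, 0.0455, 0.372]
tool_rot: [-0.0, 0.77, 0.639, -0.0]
contact_force: [0.0, -0.1, -5.2]
gripper_width: 0.169
grasp_force: 107.9
t: 13.12
eef_pos: [0.5226, 0.0457, 0.3545]
tool_rot: [-0.0, 0.77, 0.639, -0.0]
contact_force: [-0.6, 0.5, -4.9]
gripper_width: 0.166
grasp_force: 107.9
[0.5226 0.0457 0.3545] [-0.6493  0.4682 -4.8722] [-0.1048  0.0285  0.0774]
pin plate_eye [280.6  96.2] 0.94
tr plate_eye 0.87 [281. 221.] 20991 [0.1373 0.139  0.1396 0.1955 0.2109] [0.5274 0.0708 0.1396]
pin guide_rod [282.3 108. ] 0.58
tr guide_rod 0.92 [277.  85.] 1260 [0.1505 0.1984 0.2061 0.2107 0.2147] [0.5366 0.1304 0.2061]
rod 0.13 3142 [0.5342 0.114  0.1393] [0.051  0.0343 0.0185]
rod 0.15 1475 [0.5394 0.1318 0.1606] [0.0285 0.0289 0.0197]
rod 0.17 83 [0.5378 0.1269 0.1808] [0.0123 0.0043 0.0195]
rod 0.19 724 [0.5366 0.1303 0.203 ] [0.0139 0.0129 0.0198]
rod 0.21 364 [0.5361 0.1324 0.2125] [0.0072 0.0076 0.0061]
rod axis at .2 [0.5433 0.1244] slope [0.143  0.1571] rms 0.009425338752613206 2825 foot [0.5167 0.0952]
eye top z 0.16173137419456732 centre 538.48486328125 134.00570678710938 r 14.219382286071777 1276
plate face slope [-0.0013 -0.0015  0.1392] 13891
[0.5226 0.0456 0.3548]
```

```bash
python3 -m pendant '[[0.01,0.00005,0.00006,0.003,0],[0.01,0.00005,0.00006,0.003,0],[0.01,0.00005,0.00006,0.003,0],[0.01,0.00005,0.00006,0.003,0],[0.01,0.00005,0.00006,0.003,0],[0.01,0,0,0,0]]'; python3 -m pendant '[[0.01,0.00005,0.00006,0.003,0],[0.01,0.00005,0.00006,0.003,0],[0.01,0.00005,0.00006,0.003,0],[0.01,0,0,0,0],[0.01,0,0,0,0]]'; python3 -c "
from h import *
for i in range(3):
    s=bot.get_obs();print(s['contact_force'],s['torque']);bot.read_camera('top')"
```

```text
t: 13.87
eef_pos: [0.5231, 0.0458, 0.3392]
tool_rot: [0.0, 0.77, 0.639, -0.0]
contact_force: [1.0, 0.1, -4.7]
gripper_width: 0.166
grasp_force: 108.0
t: 14.28
eef_pos: [0.5232, 0.0461, 0.3305]
tool_rot: [-0.0, 0.77, 0.639, 0.0]
contact_force: [0.5, -0.5, -3.8]
gripper_width: 0.171
grasp_force: 108.2
[ 0.50681575 -0.52999026 -3.78054902] [-0.14545531 -0.20179802 -0.00543881]
[ 0.84608972  0.0176313  -4.12900352] [-0.12756583 -0.10864736  0.0219061 ]
[ 0.6792641  -0.06178045 -3.84546733] [-0.1543133  -0.17126655  0.01536092]
```

```bash
python3 -m pendant '[[0.01,0.00003,0.00004,0.0015,0],[0.01,0.00003,0.00004,0.0015,0],[0.01,0.00003,0.00004,0.0015,0],[0.01,0.00003,0.00004,0.0015,0],[0.01,0,0,0,0]]'; python3 -m pendant '[[0.01,0.00003,0.00004,0.0015,0],[0.01,0.00003,0.00004,0.0015,0],[0.01,0.00003,0.00004,0.0015,0],[0.01,0,0,0,0],[0.01,0,0,0,0]]'; python3 -c "
from h import *
for i in range(3):
    s=bot.get_obs();print(s['contact_force'],s['torque']);bot.read_camera('top')"
```

```text
t: 14.85
eef_pos: [0.5232, 0.0461, 0.3243]
tool_rot: [0.0, 0.77, 0.639, -0.0]
contact_force: [0.6, -0.2, -4.7]
gripper_width: 0.168
grasp_force: 108.1
t: 15.27
eef_pos: [0.5233, 0.0462, 0.3198]
tool_rot: [-0.0, 0.769, 0.639, -0.0]
contact_force: [1.3, 0.0, -5.4]
gripper_width: 0.172
grasp_force: 107.7
[ 1.27108732  0.00937964 -5.4485887 ] [-0.07923899 -0.29985445 -0.0667409 ]
[ 1.4494006   0.33259954 -6.21778056] [-0.07364146 -0.204063    0.00262934]
[ 1.70627932 -0.35690362 -6.0420694 ] [-0.12656111 -0.28792723  0.01358039]
```

```bash
python3 -m pendant '[[0.01,0.00002,0.0001,0.001,0],[0.01,0.00002,0.0001,0.001,0],[0.01,0.00002,0.0001,0.001,0],[0.01,0.00002,0.0001,0.001,0],[0.01,0,0,0,0],[0.01,0,0,0,0]]'; python3 -m pendant '[[0.01,0.00002,0.00003,0.001,0],[0.01,0.00002,0.00003,0.001,0],[0.01,0,0,0,0],[0.01,0,0,0,0]]'; python3 -c "
from h import *
for i in range(2):
    s=bot.get_obs();print(s['contact_force'],s['torque']);bot.read_camera('top')"
```

```text
t: 15.92
eef_pos: [0.5238, 0.046, 0.3164]
tool_rot: [-0.0, 0.77, 0.639, -0.0]
contact_force: [-1.1, -0.6, 2.4]
gripper_width: 0.167
grasp_force: 109.0
t: 16.25
eef_pos: [0.5238, 0.046, 0.3142]
tool_rot: [-0.0, 0.77, 0.639, -0.0]
contact_force: [-2.8, -1.6, 4.1]
gripper_width: 0.167
grasp_force: 109.5
[-2.7508861  -1.55936824  4.12818534] [-0.25728156  0.63535201  0.07790818]
[-2.67875724 -1.0169499   3.58103091] [-0.27344124  0.6698091   0.05819026]
```

```bash
python3 -m pendant '[[0.01,-0.0002,-0.0004,0.0005,0],[0.01,0,0,0.0005,0],[0.01,0,0,0.0005,0],[0.01,0,0,0,0],[0.01,0,0,0,0]]'; python3 -m pendant '[[0.01,0,0,0.0005,0],[0.01,0,0,0.0005,0],[0.01,0,0,0,0],[0.01,0,0,0,0]]'; python3 look2.py w5 | head -1; python3 fit.py w5 n
```

```text
t: 16.77
eef_pos: [0.5237, 0.046, 0.3129]
tool_rot: [0.0, 0.77, 0.639, 0.0]
contact_force: [-1.6, -1.6, 4.2]
gripper_width: 0.165
grasp_force: 109.4
t: 17.1
eef_pos: [0.5237, 0.046, 0.312]
tool_rot: [0.0, 0.77, 0.639, 0.0]
contact_force: [-3.1, -1.1, 5.3]
gripper_width: 0.169
grasp_force: 109.5
[0.5237 0.046  0.312 ] [-3.1082 -1.0839  5.3343] [-0.301   0.6244 -0.0016]
eye top z 0.11936196574981806 centre 539.9347534179688 134.19482421875 r 14.174556732177734 1038
plate face slope [ 0.002  -0.0044  0.0968] 13693
[0.5237 0.046  0.312 ]
```

```bash
python3 -m pendant '[[0.01,0,-0.0004,0.0005,0],[0.01,0,0,0.0005,0],[0.01,0,0,0,0],[0.01,0,0,0,0]]'; python3 -m pendant '[[0.01,0,-0.0003,0.0005,0],[0.01,0,0,0.0005,0],[0.01,0,0,0,0],[0.01,0,0,0,0]]'; python3 look2.py w6 | head -1; python3 fit.py w6 n
```

```text
t: 17.68
eef_pos: [0.5235, 0.046, 0.3112]
tool_rot: [0.0, 0.77, 0.639, 0.001]
contact_force: [-2.7, -1.0, 6.0]
gripper_width: 0.17
grasp_force: 109.8
t: 18.02
eef_pos: [0.5234, 0.046, 0.3104]
tool_rot: [0.001, 0.77, 0.639, 0.001]
contact_force: [-2.1, -1.7, 7.8]
gripper_width: 0.169
grasp_force: 109.9
[0.5234 0.046  0.3104] [-2.1027 -1.6599  7.8133] [-0.3466  0.5196  0.1223]
eye top z 0.11779042962703776 centre 539.8546142578125 134.23297119140625 r 14.180774688720703 1042
plate face slope [ 0.0005 -0.0028  0.0952] 13571
[0.5234 0.046  0.3104]
```

View pics/w6.png

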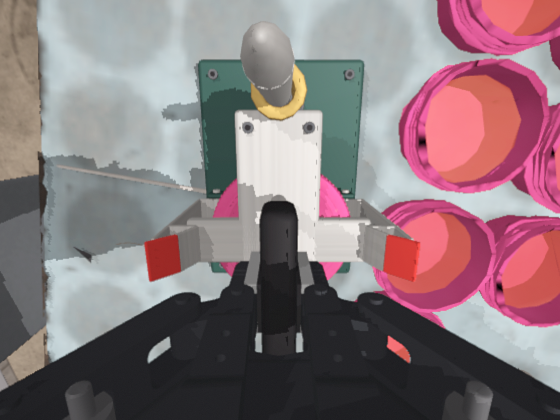

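The plate is on the lid with the ears at the catches (red tabs at (163,257) and (401,257)). I'm measuring whether the tabs are back upright.

```bash
cat > tabs.py <<'E'
from h import *
import sys
a=np.radians(-10.6);o=np.array([.5245,.0441]);B=np.array([[np.cos(a),np.sin(a)],[-np.sin(a),np.cos(a)]])
for n in sys.argv[1:]:
    z=np.load(f'pics/{n}.npz');m=dict(bot.camera_model('wrist'),R=z['R'],t=z['t'])
    P=pts('wrist',np.ones(z['d'].shape,bool),z['d'],m);v,u=np.nonzero(z['d']>0);c=z['im'][v,u].astype(int)
    b=(P[:,:2]-o)@B.T
    g=(c[:,2]>120)&(c[:,0]<80)&(c[:,1]<70)&(P[:,2]>.1)&(P[:,2]<.145)&(abs(b[:,1])<.03)
    for s in(-1,1):
        k=g&(b[:,0]*s>.04)&(b[:,0]*s<.11)
        print(n,s,k.sum(),np.round(np.percentile(b[k,0],[3,50,97])*1e3,1) if k.any() else '',np.round(np.percentile(P[k,2],[3,97]),4) if k.any() else '')
E
python3 tabs.py w2 w3 w4 w5 w6
```

```text
w2 -1 384 [-72.7 -66.4 -59.9] [0.1175 0.13  ]
w2 1 333 [61.  66.9 72.3] [0.118  0.1296]
w3 -1 333 [-72.4 -66.5 -60.1] [0.1174 0.13  ]
w3 1 319 [60.8 66.9 72.4] [0.1178 0.1296]
w4 -1 397 [-72.4 -69.4 -61.7] [0.1185 0.1302]
w4 1 596 [62.8 67.9 72.4] [0.1196 0.1294]
w5 -1 1234 [-72.2 -66.3 -59.8] [0.1174 0.1298]
w5 1 1169 [60.9 66.8 72.2] [0.1179 0.1295]
w6 -1 1257 [-72.2 -66.2 -59.8] [0.1175 0.1298]
w6 1 1200 [60.8 66.8 72.3] [0.1178 0.1294]
```

Both tabs sit exactly where they were at rest and the plate's face is below the noses, so both catches have snapped. I'm easing off the pressure, then opening.

```bash
python3 -m pendant '[[0.01,0,0,-0.0005,0],[0.01,0,0,-0.0005,0],[0.01,0,0,-0.0005,0],[0.01,0,0,-0.0005,0],[0.01,0,0,0,0],[0.01,0,0,0,0]]'; python3 -m pendant '[[0.022,0,0,0,0],[0.03,0,0,0,0],[0.04,0,0,0,0],[0.05,0,0,0,0],[0.06,0,0,0,0],[0.06,0,0,0,0],[0.06,0,0,0,0],[0.06,0,0,0,0]]'; python3 look2.py w7 | head -1; python3 fit.py w7 n; python3 tabs.py w7
```

```text
t: 18.77
eef_pos: [0.5234, 0.046, 0.3122]
tool_rot: [0.001, 0.77, 0.639, 0.001]
contact_force: [-1.7, -2.3, 5.9]
gripper_width: 0.168
grasp_force: 109.9
t: 19.43
eef_pos: [0.5228, 0.0462, 0.3117]
tool_rot: [-0.0, 0.77, 0.639, 0.0]
contact_force: [0.4, 0.1, 0.6]
gripper_width: 0.701
grasp_force: 0.0
[0.5228 0.0462 0.3117] [0.3947 0.0908 0.6441] [ 0.0402 -0.0526  0.0167]
eye top z 0.12044658068756983 centre 539.732421875 134.21656799316406 r 14.152908325195312 1053
plate face slope [ 0.0037 -0.0021  0.0978] 15621
[0.5228 0.0462 0.3117]
w7 -1 1231 [-72.1 -66.3 -59.9] [0.1175 0.1298]
w7 1 1192 [60.9 66.8 72.4] [0.1177 0.1294]
```

```bash
python3 -m pendant '[[0.06,0,0,-0.01,0],[0.06,0,0,-0.02,0],[0.06,0,0,-0.03,0],[0.06,0,0,-0.03,0],[0.06,0,0,-0.03,0],[0.06,0,0,-0.02,0],[0.06,0,0,0,0],[0.06,0,0,0,0],[0.06,0,0,0,0]]'; python3 look2.py w8 | head -1; python3 fit.py w8 n; python3 tabs.py w8
```

```text
t: 20.43
eef_pos: [0.5224, 0.0461, 0.4514]
tool_rot: [-0.0, 0.769, 0.639, -0.0]
contact_force: [0.1, 0.5, -0.4]
gripper_width: 0.698
grasp_force: 0.0
[0.5224 0.0461 0.4514] [ 0.0977  0.477  -0.379 ] [-0.0273 -0.008  -0.0106]
eye top z 0.12072025350875144 centre 539.6890869140625 134.34913635253906 r 14.126538276672363 305
plate face slope [ 0.0025 -0.0013  0.0979] 5657
[0.5226 0.0462 0.4508]
w8 -1 332 [-72.1 -66.2 -60. ] [0.1179 0.1298]
w8 1 308 [61.3 66.9 72.4] [0.118  0.1295]
```

View pics/w8.png

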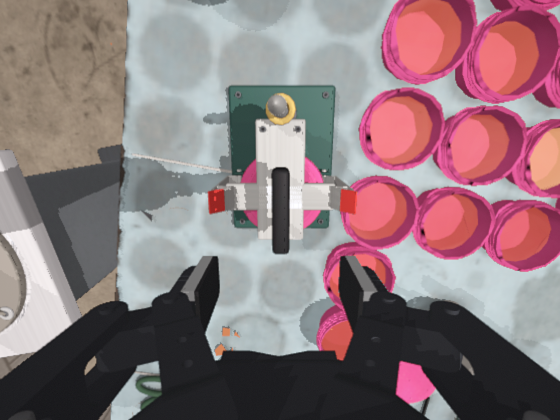

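The plate lies level on the lid, with the eye on the rod at (280,107). Both catches are over the ears (tabs at (216,200) and (347,200)), and the gripper is clear.

```bash
python3 -c "
from station import bot
print(bot.hand_in())"
```

```text
the job is handed in; nothing more can be done
None
```

The clamp plate is on the guide rod and level on the lid, with both catches snapped over its ears. The gripper is released and clear, and I handed the job in at about 20.5 s; `hand_in()` returned no verdict.

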